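# Tip a culture plate to the set angle on the plate tilter and hold it

## Task

Put the pendulum angle gauge back in its own pocket at the front of the plate tilter, standing upright with the dial facing front, and let go of it. Then take the tilter's bar handle and rock the cradle up until the gauge's swinging needle settles between the two prongs of the set marker, and keep hold of the handle with the plate tipped at that angle: the program finishes while still holding. The culture plate stays in its nest, and the other things on the bench stay where they are.

Things in the scene. Friction and masses are not known exactly. Their poses are not given: they have to be found in the camera images.
- gauge: loose pendulum angle gauge, 0.25 kg, upright on the bench, dial towards the robot. Dark steel foot 40 (x) x 84 (y) x 14 mm, grey case 26 x 82 mm on it up to z = 90 mm, black grip tab on top, 12 (x) x 40 (y) mm, from z = 88 to 122 mm. Origin: centre of the underside; z up, the dial faces its -x, its y runs along the dial's width. Take it by the tab from above, fingers closing along its x
- dial (a point): centre of the gauge's round dial (75 mm wide) on the front of the case, 50 mm above the gauge's underside, 13 mm in front of its middle; axes as the gauge. Graduations every 5 degrees
- needle (a joint): angle (rad) of the needle against the dial: a freely swinging, lightly damped pendulum that always comes to hang with its tip straight up (dies out in 1 to 2 s). 0 = tip towards the grip tab; positive = tip towards the gauge's +y (left as the robot sees the dial). With the gauge in its pocket it equals the cradle's tilt, positive when the handle is raised
- marker (a joint): angle (rad) of the set marker on the dial's rim, 0.20 to 0.42, in the same sense as the needle; already set, stays put. Two prongs 5 mm apart on a black thumb piece; the needle reads right when its tip is between them, that is joint needle = joint marker within 0.05 rad
- needle_tip (a point): tip of the needle, 32 mm from the dial's centre; its z points from the dial's centre to the tip
- marker_gap (a point): middle of the gap between the marker's prongs, 32 mm from the dial's centre; its z points from the dial's centre to the gap
- tilter: fixed base of the plate tilter, grey plate 150 x 272 mm and 14 mm high. Origin: centre of the underside on the bench, z up; -x is its front (towards the robot), +y is the handle end. The pivot studs lie 120 mm to -y of the origin, 36 mm up, axis along x
- cradle: aluminium cradle with the gauge pocket, plate nest and bar handle (deck 170 x 258 mm). Origin on the pivot axis; x along that axis, y towards the handle, z up when it rests. It rests level and can only rock with the handle end going up, by 0 to 0.62 rad about its x; it falls back by its own weight when let go (about 5 N to lift at the handle)
- pocket (a point): centre of the pocket's floor on the cradle, where the gauge's origin belongs; axes as the cradle. Clear 45 (x) x 89 (y) mm, rim 9 mm high; the floor is 46 mm above the bench when the cradle rests. In the cradle frame at (-50, 85, 10) mm
- nest (a point): centre of the floor of the plate nest on the cradle, axes as the cradle; clear 92 (x) x 134 (y) mm, rim 6 mm high. In the cradle frame at (34, 85, 10) mm
- handle (a point): middle of the round bar handle, axes as the cradle. Bar 12 mm thick along x, 92 mm between its two posts; its middle is 38 mm above the deck and in the cradle frame at (0, 215, 48) mm. Pinch it from above with the fingers closing along y: it can turn in the fingers while it is raised on its arc about the pivot
- plate: loose clear 12-well culture plate with violet wells, 129 x 87 x 20 mm, lying in the nest; origin: centre of the underside. Its long side (own x) runs along the cradle's y. Is not handled
- amber_bottle: bystander: loose small amber bottle, 46 mm wide, 85 mm high; origin: centre of the underside
- petri: bystander: loose petri dish, 59 mm wide, 15 mm high; origin: centre of the underside
- foam_rack: bystander: loose orange foam rack, 60 x 90 x 12 mm; origin: centre of the underside
- tip_box: bystander: loose pipette tip box, 130 x 98 x 87 mm; origin: centre of the underside

How it is judged (in metres and radians):
On the way, in this order (a step that is already met when the one before it is completed fails the run):
1. the gauge stands in its pocket, dial to the front, let go (distance between gauge and pocket below 0.006 m and angle between the z axis of gauge and the z axis of cradle, either way round below 0.05 rad and x of dial in the frame of pocket below -0.005 m and contact force between the fingers and gauge below 0.1 N), for 0.2 s.
2. the cradle is rocked up by the handle and the needle has settled between the prongs (angle between the z axis of needle_tip and the z axis of marker_gap, either way round below 0.05 rad and velocity of joint needle between -0.15 and 0.15 rad/s and distance between the grasp point and handle below 0.035 m and contact force between the fingers and cradle above 1 N), for 0.3 s.
At the end, for the whole second after the job is handed in: Gripper holding the bar handle (TCP within 35 mm of its middle, over 1 N); needle still (under 0.15 rad/s) and within 0.05 rad of the marker; gauge untouched, in its pocket within 6 mm, square within 0.05 rad, dial to the front; culture plate in its nest within 7 mm (all of step 1 and all of step 2 and angle between cradle's own z axis and vertical above 0.12 rad and contact force between the arm and gauge below 0.1 N and distance between plate and nest below 0.007 m and angle between the z axis of plate and the z axis of cradle, either way round below 0.06 rad); the arm keeps its last pose, push and grip.
It fails at once if a bystander is pushed more than 30 mm (distance of any of amber_bottle, petri, foam_rack, tip_box from where it was at the start of the episode above 0.03 m).
It fails at once if the culture plate leaves its nest (distance between plate and nest above 0.015 m).
It fails at once if the gauge falls over (angle between gauge's own z axis and vertical above 1 rad).
It also fails if it takes over 64 s, if anything falls off the work surface, if the arm or the gripper's body presses on something with over 40 N, if the wrist force passes 120 N, or if a joint passes its speed limit or range.

## Robot

A 6-joint arm with a two-finger parallel gripper is mounted at the origin on a cart in front of the work surface, level with it; the furniture and walls round the work are solid. World frame = base frame: x ahead of the robot, y to its left, z up, the work surface at z = 0. Lengths are in mm, angles in rad, forces in N, time in s.
With the tool pointing down it reaches from about 300 to 775 mm from the base axis. Payload 14.6 kg.
Tool frame: the origin (TCP) lies between the finger pads, 19 mm behind the fingertips; this is the grasp point; z points along the fingers, y is the line along which they close (so a half turn about z gives the same grasp; the last joint's range is limited). The gripper opens to 94 mm and grips with 3 to 60 N. Pads are 16 mm wide; open, the fingers measure 119 mm over their backs; the gripper's body (75 mm by 177 mm) begins 78 mm behind the grasp point.
Start: joints at [1.059, 0.3, 1.521, -0, 1.321, -0.067], TCP at [236.649, 496.474, 224.246] pointing down, gripper open.
Joint ranges: [-3.03, 3.03], [-0.79, 2.21], [0.23, 2.52], [-1.04, 4.18], [0, 3.07], [-2.55, 2.55]. Speed limits (rad/s): [2.22, 2.22, 2.57, 3.14, 3.14, 3.14].

## Interface

Orientations are given as [roll, pitch, yaw] about the fixed x, y, z axes, in that order (R = Rz(yaw) Ry(pitch) Rx(roll)).
In Python, from cell import manip gives the robot as it stands. The module is installed in compiled form; this text tells all that it offers.
- The arm moves only by the shell command python3 -m creep 'ROWS' [FORCE]. ROWS is JSON, a list of rows, each a list of 3 entries, a list of its own where there are three numbers: the opening, from -1 (shut) to 1 (fully open), then the shift along the tool's x, y, z in cm, then the turn about the tool's z in units of 5 degrees (1.0 is 5 degrees). In form: [[grip, [tx, ty, tz], roll], ...]. A call has 1 to 12 rows; each row is the pose to reach, as a shift and turn from the pose commanded when the call began, along the tool's axes at that moment; what a row does not reach only later rows make up. A row lasts 1/10 s, in which the tool goes at most 50 mm and 8.59 degrees, less where a joint would pass 70% of its speed; a pose out of reach is approached as far as the arm can. A call with a gripper value outside its range is refused whole. The fingers move at their own pace and stop on an object; FORCE is the grip in N (left out, the last holds). Time passes only in rows, so rows that repeat a pose let the fingers close. It gives the time, the measured TCP pose, the force, the opening and the grip force at its end, in the units of the state.
- manip.read_state(): the state, without advancing time (a new reading comes with each control period).
- manip.camera(name): name is "scene" or "top" or "wrist"; returns the picture (400x640x3 uint8, red, green, blue); there is no depth.
- manip.camera_params(name): a dict with "fovy" (degrees; the focal length in pixels is half the picture's height over the tangent of half this angle, whatever the lens; pixels are square), "cx", "cy" (the principal point, pixels), "k1" (the pictures are not rectified: a ray, as slopes to the right and down, at radius r is drawn at 1 + k1 r^2 times it, then the intrinsics apply), "origin" and "attitude" of the camera in the world. Camera axes: x right, y down, z forward; pixel columns grow to the right and rows downward; lengths in mm; the calibration is good to about 2 mm. A picture is of the moment at which its call begins: read the wrist's pose just before it. camera_params takes no time and is no camera call; for the wrist camera it gives the pose at the moment of the call.
- manip.sign_off(): hands the job in; it is judged then, once.
The state is a dict: "clock": time; "joints": joint angles; "qd": joint speeds; "effort": joint torques, N m; "eef_pos": TCP position; "eef_rot": TCP orientation; "wrist_force": force on the tool from outside, world axes, zero at the start; "moment": the same for the moment, N m; "finger_gap": finger opening in mm; "finger_force": force on a finger pad.
Only numpy, scipy, OpenCV 4.12 (cv2) and the standard library are available. Lean on these libraries where they do the work, as an engineer would, in place of code of your own. Each camera call takes 0.05 s, during which the arm holds its last target. There are 200 camera calls.

## Working session

There is one attempt and no reset: what is moved stays moved. The work goes in short steps, Python scripts to look and compute and a shell command to move; the robot and the scene stay as the last step left them, time stands still between calls to the robot, and variables do not carry over. Pictures are saved under pics/ and viewed, at most 10 in all, crops included, and the job is handed in when it is done.

```bash
mkdir -p pics && cat > h.py <<'E'
import numpy as np, cv2
from cell import manip
from scipy.spatial.transform import Rotation as R
def cam(n):
    p=manip.camera_params(n); f=200/np.tan(np.radians(p['fovy'])/2)
    return p,f
def att(p):
    a=np.array(p['attitude'],float)
    return a if a.shape==(3,3) else R.from_euler('xyz',a).as_matrix()
def ray(p,u,v):
    f=200/np.tan(np.radians(p['fovy'])/2)
    K=np.array([[f,0,p['cx']],[0,f,p['cy']],[0,0,1.]])
    q=cv2.undistortPoints(np.array([[[u,v]]],float),K,np.array([p['k1'],0,0,0.]))[0,0]
    return att(p)@np.array([q[0],q[1],1.])
def at_z(p,u,v,z):
    d=ray(p,u,v); o=np.array(p['origin'],float); return o+d*(z-o[2])/d[2]
def proj(p,X):
    c=att(p).T@(np.array(X,float)-np.array(p['origin'],float)); x,y=c[0]/c[2],c[1]/c[2]
    f=200/np.tan(np.radians(p['fovy'])/2); s=1+p['k1']*(x*x+y*y)
    return np.array([p['cx']+f*x*s,p['cy']+f*y*s])
def snap(n,fn):
    p=manip.camera_params(n); im=manip.camera(n); cv2.imwrite('pics/'+fn,im[:,:,::-1]); return p,im
E
python3 - <<'E'
from h import *
print(manip.read_state())
for n in('scene','top','wrist'):
    p,_=snap(n,n+'0.png'); print(n,p)
E
```

```text
{'clock': 0.0, 'joints': array([ 1.05937878e+00,  3.00487070e-01,  1.52158609e+00, -2.71404034e-06,
        1.32070320e+00, -6.66188892e-02]), 'qd': array([-0.00069506, -0.00012578,  0.00015948, -0.0009275 , -0.00073984,
        0.00148323]), 'effort': array([ 1.44256461e-03, -5.31813705e+01, -3.52733195e+01,  7.09385751e-02,
        2.44765927e-02, -6.71930684e-05]), 'eef_pos': array([236.54470027, 496.26403817, 223.67543951]), 'eef_rot': array([-3.14041140e+00, -7.61760841e-05,  2.69679462e+00]), 'wrist_force': array([0.00092949, 0.78802588, 0.20527995]), 'moment': array([ 0.00685824, -0.00999215,  0.03931892]), 'finger_force': 0.0, 'finger_gap': 94.11403260241333}
scene {'fovy': 43.20183943568279, 'cx': 327.4718774121665, 'cy': 191.8180920942631, 'k1': 0.02017598461925981, 'origin': array([ -54.24862104, -650.73709566, 1128.59636105]), 'attitude': array([-2.44634956,  0.01707453, -0.72267046])}
top {'fovy': 55.91032823986956, 'cx': 315.41685258048545, 'cy': 204.19830297933416, 'k1': 0.027262672963130497, 'origin': array([ 339.44805525,   12.73710061, 1318.63619692]), 'attitude': array([-2.99276269,  0.0175602 , -1.56423527])}
wrist {'fovy': 64.12504192163463, 'cx': 320.02357451294637, 'cy': 196.95589183910855, 'k1': -0.021777935016908688, 'origin': array([166.37097556, 530.84334168, 384.05212696]), 'attitude': array([2.86869426e+00, 1.06148917e-03, 1.12613451e+00])}
```

View pics/top0.png

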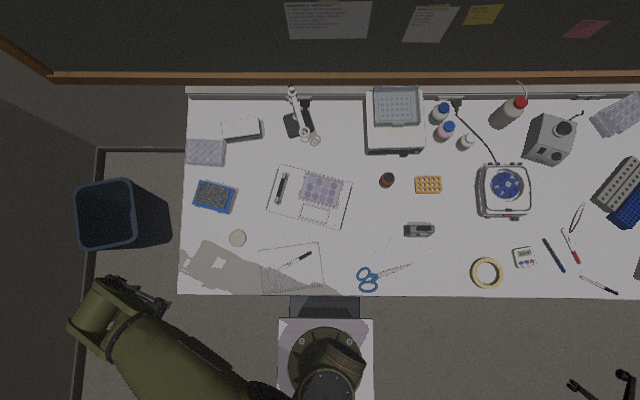

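View pics/scene0.png

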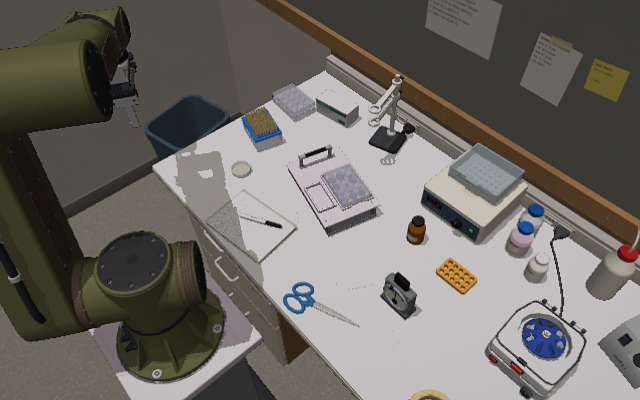

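Top view: gauge near (420,230), tilter around (310,197) with its handle at left (281,187), bottle (387,180), foam (428,184). Scene view confirms this. I'll enlarge both.

```bash
python3 - <<'E'
from h import *
t=cv2.imread('pics/top0.png'); s=cv2.imread('pics/scene0.png')
a=cv2.resize(t[155:235,260:360],(400,320),interpolation=cv2.INTER_CUBIC)
b=cv2.resize(t[210:250,395:445],(400,320),interpolation=cv2.INTER_CUBIC)
c=cv2.resize(s[140:240,280:385],(400,280)[:1]+(280,)) if 0 else cv2.resize(s[140:235,280:390],(400,280),interpolation=cv2.INTER_CUBIC)
d=cv2.resize(s[268:323,370:425],(400,280),interpolation=cv2.INTER_CUBIC)
cv2.imwrite('pics/c1.png',np.vstack([np.hstack([a,b]),np.hstack([c,d])]))
p=manip.camera_params('top')
print([at_z(p,*q,z).round() for q,z in [((420,230),60),((281,187),84),((332,190),60),((315,212),46),((387,180),85),((238,238),15)]])
E
```

```text
[array([ 443., -312.,   60.]), array([582., 151.,  84.]), array([577., -20.,  60.]), array([503.,  38.,  46.]), array([ 607., -202.,   85.]), array([415., 304.,  15.])]
```

View pics/c1.png

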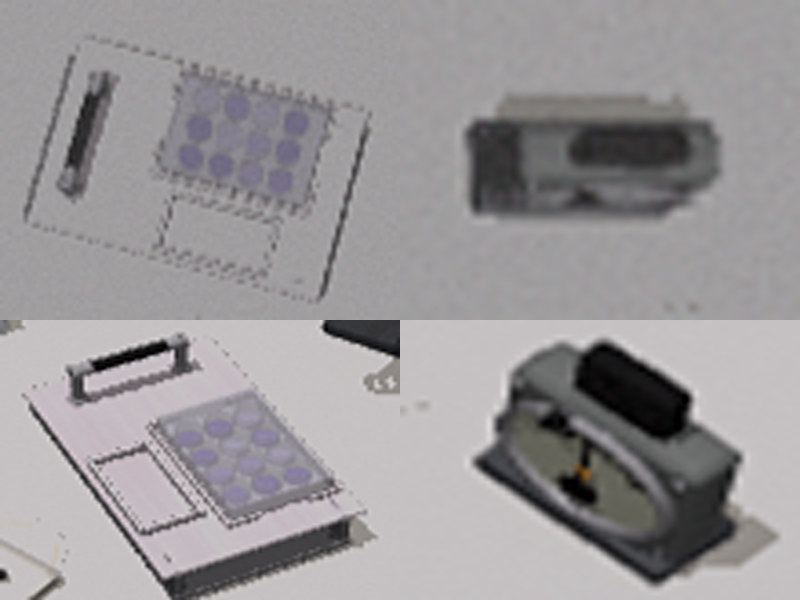

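Tilter: handle bar about px (281,188), deck corners (280,164), (352,182), (340,230), (266,211), so its yaw is about -0.24. The gauge is almost square, with its dial facing the robot. Next I'll move the wrist camera over the pocket.

```bash
python3 -m creep '[[1,[-43.8,-29.6,0],15.6],[1,[-43.8,-29.6,0],15.6],[1,[-43.8,-29.6,0],15.6],[1,[-43.8,-29.6,0],15.6],[1,[-43.8,-29.6,0],15.6],[1,[-43.8,-29.6,0],15.6],[1,[-43.8,-29.6,0],15.6],[1,[-43.8,-29.6,0],15.6],[1,[-43.8,-29.6,0],15.6],[1,[-43.8,-29.6,0],15.6],[1,[-43.8,-29.6,0],15.6],[1,[-43.8,-29.6,0],15.6]]' 20 && python3 -m creep '[[1,[0,0,0],0],[1,[0,0,0],0],[1,[0,0,0],0]]' && python3 - <<'E'
from h import *
s=manip.read_state(); print(s['eef_pos'],s['eef_rot'],s['qd'])
p,im=snap('wrist','w1.png'); print(p); np.save('w1.npy',p,allow_pickle=True)
E
```

```text
clock: 1.35
eef_pos: [505.7, 38.0, 223.7]
eef_rot: [-3.141, 0.001, 1.332]
wrist_force: [0.7, 0.3, -0.3]
finger_gap: 94.4
finger_force: 0.0
clock: 1.65
eef_pos: [504.3, 41.8, 224.4]
eef_rot: [3.141, -0.0, 1.337]
wrist_force: [0.6, -0.1, -0.6]
finger_gap: 93.8
finger_force: 0.0
[504.32541594  41.76383086 224.36473293] [ 3.14148936e+00 -8.92562461e-05  1.33687415e+00] [ 0.00092687  0.00047441 -0.00296738  0.00110063  0.00014807 -0.00028017]
{'fovy': 64.12504192163463, 'cx': 320.02357451294637, 'cy': 196.95589183910855, 'k1': -0.021777935016908688, 'origin': array([522.92516795, 118.64394694, 384.66805615]), 'attitude': array([ 2.86910486e+00, -6.30928692e-04, -2.33793977e-01])}
```

View pics/w1.png

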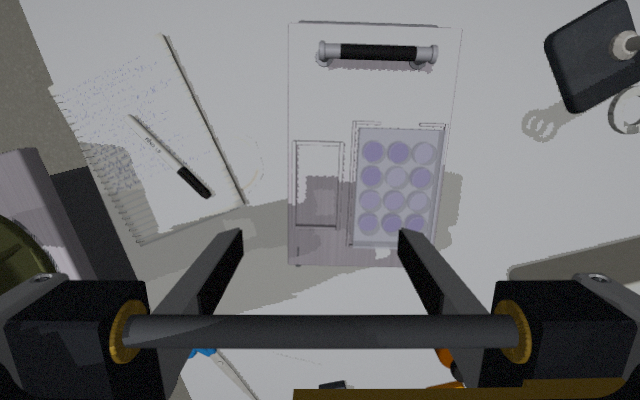

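The wrist view shows the deck's left edge at u≈288, the pocket at (294..343, 142..227), and the handle running (320,50) to (437,53). I'll zoom in.

```bash
python3 - <<'E'
from h import *
t=cv2.imread('pics/w1.png'); f=lambda y0,y1,x0,x1,w,h:cv2.resize(t[y0:y1,x0:x1],(w,h),interpolation=cv2.INTER_CUBIC)
a=f(130,240,280,360,400,550); b=f(10,85,280,480,400,150); c=f(235,275,280,480,400,80)
d=np.zeros((550,400,3),np.uint8); d[:150]=b; d[160:240]=c
cv2.imwrite('pics/c2.png',np.hstack([a,d]))
E
```

```text
(no output)
```

View pics/c2.png

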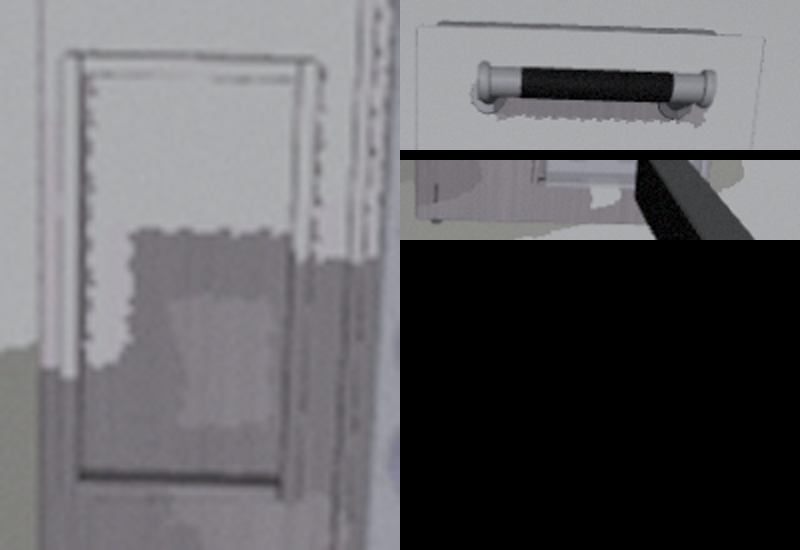

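```bash
cat > fit.py <<'E'
from h import *
from scipy.optimize import least_squares
p=np.load('w1.npy',allow_pickle=True).item()
def W(q,X): # cradle->world (level)
    c,s=np.cos(q[2]),np.sin(q[2]); return np.array([q[0]+c*X[0]-s*X[1],q[1]+s*X[0]+c*X[1],X[2]+36])
F=[((-85,None,10),(288.5,23.5)),((85,None,10),(462,29)),((-85,None,10),(288,263.5)),((0,215,48),(379,52)),
((-72.5,40.5,19),(295.8,227)),((-27.5,40.5,19),(337.5,227.3)),((-72.5,129.5,19),(296.3,144.6)),((-27.5,129.5,19),(339,145.2))]
def res(q):
    r=[]
    for i,(X,u) in enumerate(F):
        if X[1] is None: X=(X[0],q[3]-(258 if i==2 else 0),X[2])
        r.append(proj(p,W(q,X))-u)
    return np.ravel(r)
s=least_squares(res,[540,-60,-.235,249],loss='soft_l1'); q=s.x
print(q.round(3)); print(res(q).reshape(-1,2).round(1)); print('pocket',W(q,(-50,85,10)),'handle',W(q,(0,215,48)))
t=manip.camera_params('top'); print(proj(t,W(q,(0,215,48))), proj(t,W(q,(-85,q[3],10))))
E
python3 fit.py
```

```text
[ 5.2830e+02 -5.5232e+01 -2.6300e-01  2.4486e+02]
[[-2.3 -0.8]
 [-0.3 -0. ]
 [-2.1  2.3]
 [ 0.2  0.2]
 [ 0.6 -1. ]
 [-0.2 -0.2]
 [ 0.9 -0. ]
 [ 2.   0.7]]
pocket [502.1042492   39.84081547  46.        ] handle [584.1660517  152.38352101  84.        ]
[280.6005331  186.38895536] [266.47756906 209.88886319]
```

```bash
python3 -m creep '[[1,[-35.8,2.3,0],-2.7],[1,[-35.8,2.3,0],-2.7],[1,[-35.8,2.3,0],-2.7],[1,[-35.8,2.3,0],-2.7],[1,[-35.8,2.3,0],-2.7],[1,[-35.8,2.3,0],-2.7],[1,[-35.8,2.3,0],-2.7],[1,[-35.8,2.3,0],-2.7],[1,[-35.8,2.3,0],-2.7],[1,[-35.8,2.3,0],-2.7],[1,[-35.8,2.3,0],-2.7],[1,[-35.8,2.3,0],-2.7]]' 20 && python3 - <<'E'
from h import *
s=manip.read_state(); print(s['eef_pos'],s['eef_rot'],s['qd'])
p,im=snap('wrist','w2.png'); np.save('w2.npy',p,allow_pickle=True); print(p['origin'],p['attitude'])
E
```

```text
clock: 2.9
eef_pos: [444.1, -311.4, 224.5]
eef_rot: [3.141, 0.0, 1.573]
wrist_force: [0.2, 0.0, -0.1]
finger_gap: 94.2
finger_force: 0.0
[ 444.07545511 -311.42450197  224.48761676] [3.14129553e+00 1.25060000e-04 1.57283663e+00] [-0.00695302  0.00311926 -0.00184991 -0.00133523 -0.00039632 -0.00488456]
[ 444.32589758 -232.36891651  384.77326663] [ 2.86876655e+00 -7.54424885e-04  2.22450482e-03]
```

View pics/w2.png

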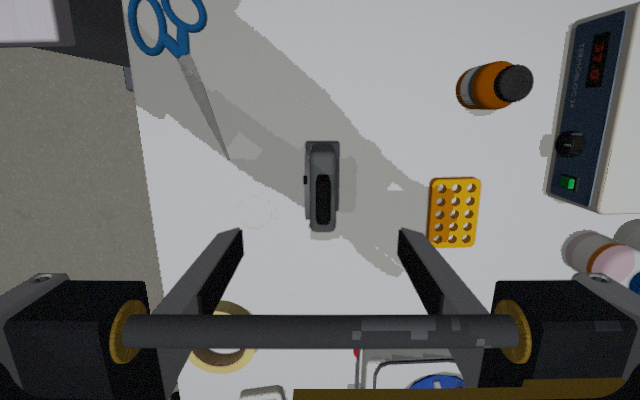

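Wrist view: the gauge is straight below, tab at about (316..331, 175..228), nearly aligned with the picture's columns. I'll measure the tab from its dark mask.

```bash
python3 - <<'E'
from h import *
p=np.load('w2.npy',allow_pickle=True).item(); im=cv2.imread('pics/w2.png')
g=im.max(2); sub=g[130:240,295:355]
for v in range(136,236,4): print(v,' '.join('%3d'%x for x in g[v,300:346:1]))
E
```

```text
136 150 147 149 151 148 148 149 150 150 149 148 150 148 148 148 148 147 148 149 149 149 148 148 146 149 148 148 150 149 148 148 151 148 148 147 146 146 151 149 148 147 150 149 148 149 148
140 148 149 149 148 148 150 140 128 124 126 124 126 126 126 129 127 127 129 126 124 125 128 127 125 127 123 127 129 126 129 127 125 124 128 129 127 125 133 143 149 147 148 148 147 149 146
144 149 149 149 144 122  93  60  62  63  69  62  68  62  58  53  45  43  45  40  39  45  40  41  43  39  40  42  43  41  41  46  51  62  64  69  65  67  68  58  94 135 148 148 149 147 147
148 141 137 136 136 130  97  55  57  56  63  77  67  38  37  47  44  38  41  43  44  40  44  46  45  45  42  39  44  44  42  42  40  44  45  56  68  69  66  64  96 135 149 148 148 148 149
152 139 134 138 137 129 100  70  70  67  62  49  47  47  54  56  60  61  61  61  62  60  60  61  63  62  61  64  61  63  61  62  61  57  47  51  58  66  67  58  93 136 149 149 150 147 148
156 135 136 137 135 122  90  80  84  88  83  56  63  72  72  78  77  83  85  79  78  79  77  80  79  81  83  83  79  82  83  78  81  74  70  63  56  55  67  60 
[... 2899 characters left out ...]
  66  69  68  68  44  21   6  12  13  19  19  17  20  20  21  20  20  18  46  66  65  66  55  79 126 149 150 147 147 148 149 151 148 150
224 184 184 183 184 183 184 183 183 169 122  54  62  63  69  70  76  78  63  54  40  43  34  37  36  38  30  29  46  59  69  72  65  63  67  56  96 136 148 149 148 148 147 149 150 150 147
228 185 184 184 182 184 183 184 185 172 165 141  74  68  67  73  73  75  72  71  73  71  74  71  72  69  76  72  73  73  71  73  72  71  66  88 131 149 150 150 149 149 148 150 151 148 148
232 187 184 183 183 184 182 183 184 183 183 168 150 149 146 140 136 129 126 127 129 130 129 130 129 129 128 129 127 129 130 132 142 146 149 148 148 150 150 150 146 150 149 149 150 149 147
```

```bash
python3 - <<'E'
from h import *
p=np.load('w2.npy',allow_pickle=True).item()
for u,v,z in [(323,222.7,122),(323,200,122),(323,185,122),(323,231,90),(323,142,14),(305.5,160,14),(339,160,14)]: print(u,v,z,at_z(p,u,v,z).round(1))
E
```

```text
323 222.7 122 [ 447.3 -329.3  122. ]
323 200 122 [ 447.2 -308.6  122. ]
323 185 122 [ 447.2 -295.4  122. ]
323 231 90 [ 447.8 -349.8   90. ]
323 142 14 [ 448.1 -270.4   14. ]
305.5 160 14 [ 427.8 -291.3   14. ]
339 160 14 [ 466.9 -291.2   14. ]
```

```bash
python3 -m creep '[[0.2,[0.1,0.3,4],0],[0,[0.1,0.3,8],0],[0,[0.1,0.3,10],0],[0,[0.1,0.3,11.1],0],[0,[0.1,0.3,11.1],0],[0,[0.1,0.3,11.1],0]]' 20 && python3 -m creep '[[-1,[0,0,0],0],[-1,[0,0,0],0],[-1,[0,0,0],0],[-1,[0,0,0],0],[-1,[0,0,0],0],[-1,[0,0,0],0],[-1,[0,0,0],0],[-1,[0,0,0],0]]' 25
```

```text
clock: 3.55
eef_pos: [447.1, -311.9, 114.4]
eef_rot: [3.14, 0.001, 1.571]
wrist_force: [0.1, -0.0, 0.4]
finger_gap: 49.8
finger_force: 0.0
clock: 4.35
eef_pos: [446.6, -311.7, 113.4]
eef_rot: [3.142, 0.0, 1.571]
wrist_force: [-1.1, 0.4, 3.4]
finger_gap: 11.7
finger_force: 25.0
```

```bash
python3 -m creep '[[-1,[0,0,-3],0],[-1,[0,0,-7],0],[-1,[3,0.5,-10],0.3],[-1,[7,1.1,-10],0.6],[-1,[11,1.7,-10],1],[-1,[15,2.3,-10],1.3],[-1,[19,3,-10],1.6],[-1,[23,3.6,-10],2],[-1,[27,4.2,-10],2.3],[-1,[31,4.9,-10],2.7],[-1,[34,5.3,-10],2.9],[-1,[35.1,5.5,-10],3]]' 25 && python3 -m creep '[[-1,[0,0,2],0],[-1,[0,0,2],0],[-1,[0,0,2],0],[-1,[0,0,2],0]]' && python3 - <<'E'
from h import *
s=manip.read_state(); print(s['eef_pos'],s['eef_rot'])
p,im=snap('wrist','w3.png'); np.save('w3.npy',p,allow_pickle=True)
t=im[110:260,240:400,::-1]; cv2.imwrite('pics/c3.png',cv2.resize(t,(640,600),interpolation=cv2.INTER_CUBIC))
E
```

```text
clock: 5.55
eef_pos: [501.3, 41.9, 212.8]
eef_rot: [-3.141, -0.0, 1.311]
wrist_force: [0.0, -1.3, -2.4]
finger_gap: 11.6
finger_force: 25.0
clock: 5.95
eef_pos: [501.7, 39.0, 193.9]
eef_rot: [3.141, -0.0, 1.309]
wrist_force: [-0.2, -0.6, -3.1]
finger_gap: 11.3
finger_force: 25.0
[501.66961196  39.01773163 193.87655807] [ 3.14102758e+00 -1.36824347e-04  1.30869733e+00]
```

View pics/c3.png

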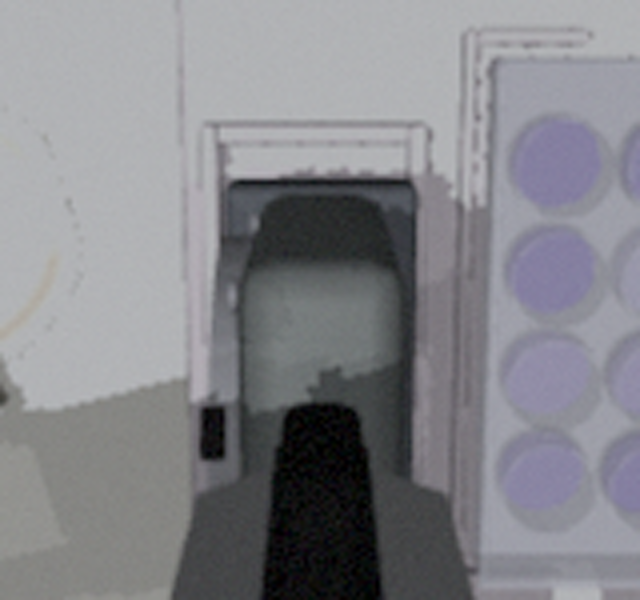

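The gauge hovers over the pocket. The lower foot edge runs (297,155.2) to (343.7,155.7). The far inner rim line is at v≈145.7, from u≈295 to 342.

```bash
python3 - <<'E'
from h import *
p=np.load('w3.npy',allow_pickle=True).item()
c,s=np.cos(-.263),np.sin(-.263); 
def L(X): d=X[:2]-np.array([501.67,39.02]); return np.array([c*d[0]+s*d[1],-s*d[0]+c*d[1]]).round(1)
for n,u,v,z in [('footL',297,155.2,80.5),('footR',343.7,155.7,80.5),('rimL',295,145.8,55),('rimR',342,145.9,55),('rim out L',291.5,141,55),('rim out R',346.5,141.5,55),('rim in L low',293.5,175,55),('deckL',285,118,46),('deckL2',287.2,205,46)]:
    print(n,L(at_z(p,u,v,z)))
E
```

```text
footL [-19.3  39.9]
footR [20.8 39.5]
rimL [-22.9  45. ]
rimR [20.9 45. ]
rim out L [-26.   49.4]
rim out R [25.1 49. ]
rim in L low [-24.8  17.3]
deckL [-32.4  70. ]
deckL2 [-32.6 -15.4]
```

```bash
python3 -m creep '[[-1,[0.3,-0.14,1],0],[-1,[0.3,-0.14,2],0],[-1,[0.3,-0.14,2.3],0],[-1,[0.3,-0.14,2.3],0],[-1,[0.3,-0.14,2.3],0],[-1,[0.3,-0.14,2.6],0],[-1,[0.3,-0.14,2.9],0],[-1,[0.3,-0.14,2.9],0]]' && python3 - <<'E'
from h import *
s=manip.read_state(); print(s['eef_pos'],s['eef_rot'],s['wrist_force'],s['moment'])
p,im=snap('wrist','w4.png'); np.save('w4.npy',p,allow_pickle=True)
t=im[110:260,240:400,::-1]; cv2.imwrite('pics/c4.png',cv2.resize(t,(640,600),interpolation=cv2.INTER_CUBIC))
E
```

```text
clock: 6.8
eef_pos: [500.7, 42.6, 163.9]
eef_rot: [-3.141, 0.0, 1.309]
wrist_force: [0.4, 0.5, -2.2]
finger_gap: 11.6
finger_force: 25.0
[500.71923907  42.5880165  163.85573552] [-3.14106029e+00  1.52470267e-04  1.30923507e+00] [ 0.38842118  0.48091772 -2.24250461] [-0.04294362  0.04852233 -0.04323285]
```

View pics/c4.png

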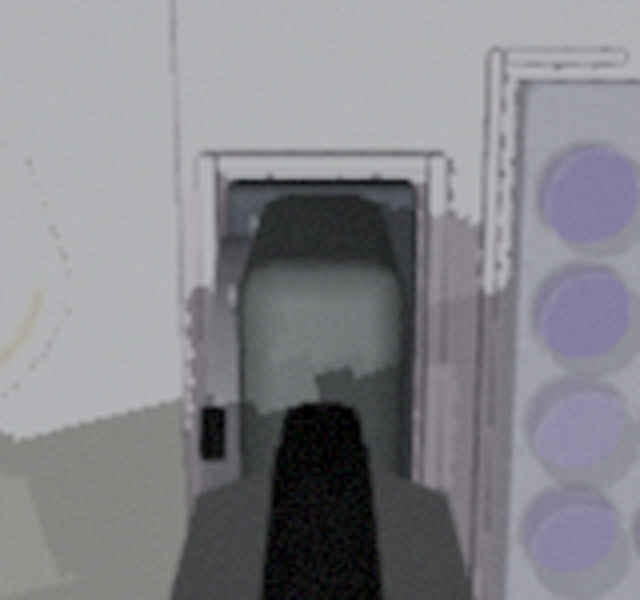

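The foot has entered the pocket (underside about 50 mm, no contact force), with gaps on both sides. I'll lower the last bit and release.

```bash
python3 -m creep '[[-1,[0,0,0.2],0],[-1,[0,0,0.4],0],[-1,[0,0,0.5],0],[-1,[0,0,0.5],0],[-1,[0,0,0.5],0]]' && python3 -m creep '[[-0.5,[0,0,0],0],[-0.5,[0,0,0],0],[-0.3,[0,0,0],0],[-0.3,[0,0,0],0],[-0.3,[0,0,0],0]]'
```

```text
clock: 7.35
eef_pos: [501.0, 42.5, 159.6]
eef_rot: [3.141, -0.0, 1.309]
wrist_force: [-1.2, -0.1, 3.9]
finger_gap: 11.8
finger_force: 25.0
clock: 7.85
eef_pos: [500.9, 42.6, 159.2]
eef_rot: [-3.142, -0.0, 1.309]
wrist_force: [0.9, 0.4, 0.9]
finger_gap: 32.8
finger_force: 0.0
```

```bash
python3 -m creep '[[-0.3,[0,0,-3],0],[-0.3,[0,0,-6.5],0],[0,[0,0,-6.5],0],[0.5,[0,-4,-6.5],-1.7],[1,[0,-8,-6.5],-3.4],[1,[0,-11.6,-6.5],-18],[1,[0,-11.6,-6.5],-18],[1,[0,-11.6,-6.5],-18],[1,[0,-11.6,-6.5],-18],[1,[0,-11.6,-6.5],-18],[1,[0,-11.6,-6.5],-18],[1,[0,-11.6,-6.5],-18]]' && python3 -m creep '[[1,[0,0,0],-2.4],[1,[0,0,0],-2.4],[1,[0,0,0],-2.4],[1,[0,0,0],-2.4],[1,[0,0,0],-2.4],[1,[0,0,0],-2.4]]' && python3 - <<'E'
from h import *
s=manip.read_state(); print(s['eef_pos'],s['eef_rot'])
p,im=snap('wrist','w5.png'); np.save('w5.npy',p,allow_pickle=True); print(proj(p,[488.4,45.4,96]))
cv2.imwrite('pics/c5.png',cv2.resize(im[120:320,220:420,::-1],(600,600),interpolation=cv2.INTER_CUBIC))
E
```

```text
clock: 9.05
eef_pos: [388.7, 72.6, 223.8]
eef_rot: [-3.141, -0.0, 2.662]
wrist_force: [-0.8, -0.3, 1.1]
finger_gap: 94.1
finger_force: 0.0
clock: 9.65
eef_pos: [388.8, 72.6, 224.2]
eef_rot: [3.142, 0.0, 2.864]
wrist_force: [-0.3, 0.2, -0.2]
finger_gap: 93.6
finger_force: 0.0
[388.81801822  72.59130166 224.19398748] [3.14156753e+00 2.77253945e-06 2.86438008e+00]
[320.33732946 291.43762288]
```

View pics/c5.png

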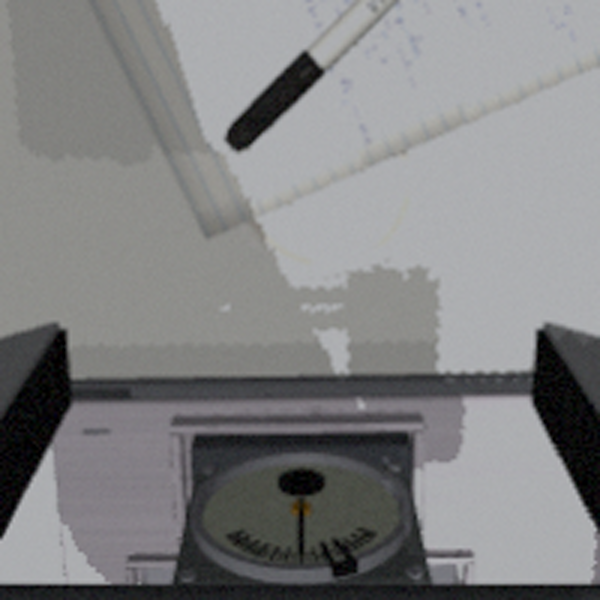

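The dial shows clearly (upside down): needle from (301,508) to (301,557) in the crop, reading zero, and marker at about (340,558). I'll measure the rest numerically by mapping the dial plane.

```bash
python3 - <<'E'
from h import *
p=np.load('w5.npy',allow_pickle=True).item(); im=cv2.imread('pics/w5.png')
g=im.max(2)
for v in range(284,314): print(v,' '.join('%3d'%x for x in g[v,312:346]))
ex=np.array([np.cos(-.263),np.sin(-.263),0]); ey=np.array([-ex[1],ex[0],0])
P=np.array([488.4,45.4,96.])
def D(u,v):
    d=ray(p,u,v);o=np.array(p['origin'],float);X=o+d*((P-o)@ex)/(d@ex); return np.array([(X-P)@ey,X[2]-96])
c=D(220+301/3,120+508/3); print('c',c)
for n,a,b in [('needle',301,557),('thumb',345,566),('prongs',336,550),('edge L',190,520),('edge R',412,520)]:
    q=D(220+a/3,120+b/3)-c; print(n,q.round(1),np.hypot(*q).round(1),np.arctan2(q[0],q[1]).round(3))
E
```

```text
284  74  70  60  46  26   1  12  14  15  14  12  14  30  52  66  71  78  77  76  76  81  81  80  77  77  74  79  77  76  79  80  74  79  79
285  79  78  75  70  65  60  52  48  43  47  61  66  68  75  79  72  77  77  78  79  74  81  74  77  74  76  76  76  78  79  79  78  78  78
286  74  80  81  78  78  76  68  50  33  52  73  77  74  79  78  75  75  76  81  78  79  83  77  76  77  76  78  74  78  75  78  80  76  76
287  78  76  77  78  74  72  71  54  30  54  74  73  81  82  77  77  79  72  79  77  79  79  77  79  74  74  78  77  77  81  75  80  81  77
288  81  78  75  76  70  71  67  55  36  55  71  70  76  78  77  77  76  73  79  77  77  78  80  79  73  73  76  80  76  78  80  81  80  78
289  81  78  77  77  77  77  70  52  23  58  74  75  72  78  79  75  75  79  76  78  74  80  76  76  78  78  77  78  77  80  78  79  79  78
290  77  79  78  80  75  87  94  65  12  72  91  80  69  76  75  74  76  78  80  76  76  77  81  79  75  78  78  79  77  73  73  76  74  75
291  77  77  78  75  78  82  86  57   2  64  92  80  74  79  74  78  78  79  80  77  81  78  79  76  75  77  78  80  77 
[... 2588 characters left out ...]
103 103  98 101 100 102  97  69  16  17  20  18  19  15  19  15  74  91  77  61  46  37  43
311 100 102 104 105 100 101 105 102 104 101 103 101 105 100 101 101 102  98  72  20   9  14  16  26  49  54  63  61  49  41  41  36  45  37
312 102  99 102 102 102 104 105 103 105  99 100 101 105  98 102  99 100  98  87  59  49  66  71  67  57  47  46  45  47  43  44  42  43  43
313 102 102 105 104 103 103 101 100 100 103 102 103 101 101  98 101 100  96  83  76  61  46  53  49  48  47  50  50  44  45  47  49  49  48
c [-1.03865125e-03 -3.94619838e+00]
needle [-0.  28.4] 28.4 -0.001
thumb [13.7 33.5] 36.2 0.389
prongs [11.2 24.9] 27.3 0.423
edge L [-37.7   6.7] 38.2 -1.396
edge R [37.4  8.3] 38.3 1.353
```

```bash
python3 -m creep '[[1,[-1,0,3],0],[1,[-3,0,6],0],[1,[-4,0,7.4],0],[1,[-4,0,7.4],0],[1,[-4,0,7.4],0],[1,[-4,0,7.4],0]]' && python3 - <<'E'
from h import *
p=manip.camera_params('wrist'); im=manip.camera('wrist'); cv2.imwrite('pics/w6.png',im[:,:,::-1]); np.save('w6.npy',p,allow_pickle=True)
g=im.max(2)
P=np.array([488.4,45.4,96.]); ey=np.array([.26,.9656,0])
print(proj(p,P),[proj(p,P+32*(np.sin(a)*ey+np.cos(a)*np.array([0,0,1]))).round(1) for a in(0,.35,.42)])
print('    ',' '.join('%3d'%x for x in range(310,354)))
for v in range(278,316): print(v,' '.join('%3d'%x for x in g[v,310:354]))
E
```

```text
clock: 10.3
eef_pos: [427.3, 61.9, 151.3]
eef_rot: [3.141, 0.001, 2.865]
wrist_force: [-0.9, -0.4, 0.2]
finger_gap: 93.6
finger_force: 0.0
[320.0227763  297.93331457] [array([320. , 325.1]), array([336.1, 323. ]), array([339.1, 322.2])]
     310 311 312 313 314 315 316 317 318 319 320 321 322 323 324 325 326 327 328 329 330 331 332 333 334 335 336 337 338 339 340 341 342 343 344 345 346 347 348 349 350 351 352 353
278  78  79  72  56  43  29  22  18  10  13  19   3  23   4  22  32  42  60  71  81  82  81  78  78  79  77  75  80  82  80  82  82  82  81  88  86  89  89  85  86  86  84  79  66
279  72  58  31  17   4  12  11  13   5   0   0   2  16  13  25   6  21  32  49  75  79  81  80  82  73  80  78  80  82  77  74  78  79  76  81  82  82  86  88  86  88  87  84  76
280  55  30   7   7  14  10  14   0   1   0   0  18   9   4  12  18  16  16  20  52  73  79  77  79  81  79  76  81  80  77  79  76  79  81  76  81  80  80  80  85  81  83  81  82
281  35   0   9   8  15  16  16  15  13   7   7  10   9  11  16  10  11  14  18  39  65  79  82  76  79  80  79  83  76  78  81  81  83  81  8
[... 5457 characters left out ...]
  81  79  76  67  45  16   8  59  75  78  77  78  81  70  45   9  19  41  66  73  63  33   0  14  22  19  48  57  40  20  22  60  68  38  46  70  78  81  81  66
313  58  82  82  67  61  72  77  68  41  19  14  57  78  81  66  49  70  79  53  17   3  32  67  78  69  39  28  11   5   9  15  34  65  51  19  18  60  76  73  79  76  66  62  59
314  59  64  68  50  25  52  66  56  32   3  15  50  74  66  55  30  53  70  51  20  11  16  37  46  30  45  44   5  17  14   6  22  35  50  52  41  49  66  67  63  60  54  46  50
315  33  30  29  28  26  31  35  30  22  26  29  29  32  30  24  21  32  34  25  22  28  25  26  30  25  26  32  29  31  30  25  24  28  28  30  29  28  29  30  37  29  30  31  30
```

```bash
cat > mk.py <<'E'
from h import *
from scipy.optimize import least_squares
P5,P6=[np.load(f,allow_pickle=True).item() for f in('w5.npy','w6.npy')]
ex=np.array([np.cos(-.263),np.sin(-.263),0]); ey=np.array([-ex[1],ex[0],0]); ez=np.array([0,0,1.])
C=np.array([488.4,45.4,96.])
O=[(P5,-1,[(301,327),(302,327.8),(303,328),(304,328.5),(305,329),(306,329.9)]),(P5,1,[(300,331.5),(301,332),(302,333),(305,335.6),(306,336.2)]),
   (P6,-1,[(311,329.1),(312,329.3),(313,329.7),(314,330.)]),(P6,1,[(310,335.2),(311,335.7),(312,336.3)])]
def line(p,a,h,dy,w,r): 
    return proj(p,C-ex*h+ey*dy+r*(np.sin(a)*ey+np.cos(a)*ez)+w*(np.cos(a)*ey-np.sin(a)*ez))
def res(q):
    a,h,dy,w,b5,b6=q; out=[b5/1.5,b6/1.5,(w-2.5)/.3,(h-4)/3]
    for p,s,pts in O:
        A,B=[line(p,a,h,dy,s*w,r) for r in(18,38)]
        b=b5 if p is P5 else b6
        for v,u in pts:
            t=(v-b-A[1])/(B[1]-A[1]); out.append((A[0]+t*(B[0]-A[0])-u)/.3)
    # hub/needle column
    out+= [(proj(P5,C+ey*dy+20*ez)[0]-320)/.2,(proj(P6,C+ey*dy+10*ez)[0]-319.5)/.2]
    return np.array(out)
s=least_squares(res,[.38,4,0,2.5,0,0]); print(s.x.round(3),np.sqrt(np.diag(np.linalg.inv(s.jac.T@s.jac))).round(3)); print((s.fun*.3).round(2))
E
python3 mk.py
```

```text
[ 0.348  5.292 -0.367  2.412 -0.092 -0.262] [0.02  1.384 0.117 0.055 0.862 1.146]
[-0.02 -0.05 -0.09  0.13 -0.19 -0.32  0.14  0.3   0.47  0.23  0.1   0.29
 -0.02 -0.54 -0.45 -0.67 -0.23  0.01  0.35  0.02  0.19  0.27 -0.04  0.05]
```

```bash
python3 -m creep '[[0.3,[0,0,-4],0],[0,[0,0,-7.5],0],[0,[-3.5,4,-7.5],-0.1],[0,[-7,8.5,-7.5],-0.2],[0,[-10.6,12.95,-7.5],-0.2],[0,[-10.6,12.95,-7.5],-0.2],[0,[-10.6,12.95,-7.5],-0.2],[0,[-10.6,12.95,-7.5],-0.2],[0,[-10.6,12.95,-7.5],-0.2],[0,[-10.6,12.95,-7.5],-0.2]]' && python3 - <<'E'
from h import *
s=manip.read_state(); print(s['eef_pos'],s['eef_rot'])
p,im=snap('wrist','w7.png'); np.save('w7.npy',p,allow_pickle=True)
# where is the dark grip (handle) near the predicted spot
e=np.array([.9656,-.26,0])
print([proj(p,np.array([584.2,152.4,84])+k*e).round(0) for k in(-46,0,46)])
g=im.max(2); q=proj(p,[584.2,152.4,84]); u0,v0=int(q[0]),int(q[1])
for v in range(v0-40,v0+41,5): print(v,g[v,u0-48:u0+49:6])
E
```

```text
clock: 11.35
eef_pos: [564.1, 156.8, 226.0]
eef_rot: [3.141, 0.001, 2.882]
wrist_force: [0.0, -0.1, -0.2]
finger_gap: 47.1
finger_force: 0.0
[564.12497422 156.82663073 226.01221686] [3.14120225e+00 8.27678687e-04 2.88223392e+00]
[array([320., 165.]), array([320., 210.]), array([320., 253.])]
170 [137 138 193 193 191 192 192 126 162 130 192 192 192 134 193 192 193]
175 [136 139 138 193 192 191 193 126 159 130 192 193 193 137 193 191 192]
180 [137 142 151 163 193 193 193  81  29  46 191 194 192 134 192 192 193]
185 [146 152 155 152 192 192 193  83  29  49 192 192 192 136 192 191 193]
190 [151 154 153 151 164 192 192  80  27  50 193 192 195 137 193 193 192]
195 [149 149 153 153 150 192 193  83  31  49 192 192 192 134 192 192 192]
200 [152 154 152 153 153 151 192  84  33  48 192 191 192 133 191 193 192]
205 [153 153 152 153 151 150 192  84  33  52 191 192 192 135 192 193 191]
210 [146 151 151 151 151 151 161  79  36  81 172 192 192 137 156 192 192]
215 [153 152 154 152 152 154 152  82  22  65 151 152 192 116 157 157 193]
220 [151 149 151 152 150 150 150  80  32  60 149 149 146  93 157 157 192]
225 [152 151 153 152 154 155 156  83  14  65 155 152 192  93 158 157 193]
230 [ 78  57 151 152 153 153 151  83  14  63 150 148 150  93 157  60  96]
235 [ 79  18 150 149 148 151 151  60  19  61 151 152 192  91 158  18  79]
240 [ 77  13 152 153 153 152 151  99  20  88 150 149 192  92 157   5  79]
245 [ 73   5 150 150 153 152 153 133 122 125 153 152 192  91 156  14  77]
250 [ 29  19 149 149 151 149 150 106 118 109 150 150 192 157 155  11  26]
```

```bash
python3 -m creep '[[0,[0,0,5],0],[0,[0,0,9],0],[0,[0,0,12],0],[0,[0,0,14.2],0],[0,[0,0,14.2],0],[0,[0,0,14.2],0],[-1,[0,0,14.2],0],[-1,[0,0,14.2],0],[-1,[0,0,14.2],0],[-1,[0,0,14.2],0],[-1,[0,0,14.2],0],[-1,[0,0,14.2],0]]' 30; python3 - <<'E'
import numpy as np
for t in (.1,.2,.28,.34,.36,.38,.40):
    y=215*np.cos(t)-48*np.sin(t); z=215*np.sin(t)+48*np.cos(t); print(t,'dy %.1f dz %.1f'%(y-215,z-48))
E
```

```text
clock: 12.6
eef_pos: [564.6, 157.1, 83.5]
eef_rot: [-3.141, 0.0, 2.883]
wrist_force: [-0.9, -5.0, 3.9]
finger_gap: 11.0
finger_force: 30.0
0.1 dy -5.9 dz 21.2
0.2 dy -13.8 dz 41.8
0.28 dy -21.6 dz 57.5
0.34 dy -28.3 dz 69.0
0.36 dy -30.7 dz 72.7
0.38 dy -33.1 dz 76.3
0.4 dy -35.7 dz 79.9
```

```bash
python3 -m creep '[[-1,[0,-0.1,-0.4],0],[-1,[0,-0.23,-0.9],0],[-1,[0,-0.38,-1.4],0],[-1,[0,-0.54,-1.9],0],[-1,[0,-0.75,-2.5],0],[-1,[0,-0.95,-3.1],0],[-1,[0,-1.18,-3.7],0],[-1,[0,-1.4,-4.2],0],[-1,[0,-1.4,-4.2],0]]' && python3 -m creep '[[-1,[0,-0.2,-0.4],0],[-1,[0,-0.4,-0.9],0],[-1,[0,-0.65,-1.4],0],[-1,[0,-0.9,-1.9],0],[-1,[0,-1.15,-2.3],0],[-1,[0,-1.4,-2.7],0],[-1,[0,-1.6,-3],0],[-1,[0,-1.67,-3.1],0],[-1,[0,-1.67,-3.1],0],[-1,[0,-1.67,-3.1],0],[-1,[0,-1.67,-3.1],0],[-1,[0,-1.67,-3.1],0]]' && python3 -m creep '[[-1,[0,0,0],0],[-1,[0,0,0],0],[-1,[0,0,0],0],[-1,[0,0,0],0],[-1,[0,0,0],0],[-1,[0,0,0],0],[-1,[0,0,0],0],[-1,[0,0,0],0],[-1,[0,0,0],0],[-1,[0,0,0],0],[-1,[0,0,0],0],[-1,[0,0,0],0]]' && python3 - <<'E'
from h import *
p,im=snap('wrist','w8.png'); np.save('w8.npy',p,allow_pickle=True)
ps,ims=snap('scene','s8.png')
# predict dial position with tilt .365
exec(open('fit.py').read().split("t=manip")[0].split("print(")[0])
t=.365
def Wt(X): return W(q,(X[0],X[1]*np.cos(t)-X[2]*np.sin(t),X[1]*np.sin(t)+X[2]*np.cos(t)))
for nm,pp in(('wrist',manip.camera_params('wrist')),('scene',ps)):
    print(nm,[proj(pp,Wt((-66,85+32*np.sin(a),60+32*np.cos(a)))).round(1) for a in(.3,.365,.43)],proj(pp,Wt((-66,85,60))).round(1))
E
```

```text
clock: 13.5
eef_pos: [561.0, 143.8, 126.0]
eef_rot: [3.141, 0.0, 2.883]
wrist_force: [1.1, 2.3, -3.0]
finger_gap: 11.3
finger_force: 30.0
clock: 14.7
eef_pos: [556.8, 128.1, 156.8]
eef_rot: [3.141, 0.0, 2.883]
wrist_force: [1.6, 7.1, -1.8]
finger_gap: 11.0
finger_force: 30.0
clock: 15.9
eef_pos: [556.8, 128.1, 156.8]
eef_rot: [3.141, 0.0, 2.883]
wrist_force: [1.0, 6.4, -1.3]
finger_gap: 11.0
finger_force: 30.0
wrist [array([ 73.8, 171.4]), array([ 77.6, 171.4]), array([ 81.5, 171.4])] [114.9 161.4]
scene [array([318., 180.]), array([317.7, 179.4]), array([317.3, 178.9])] [318.1 187.5]
```

```bash
python3 - <<'E'
import cv2,numpy as np
w=cv2.imread('pics/w8.png'); s=cv2.imread('pics/s8.png')
a=cv2.resize(w[143:188,50:150],(800,360),interpolation=cv2.INTER_CUBIC)
b=cv2.resize(s[168:208,280:360],(480,240),interpolation=cv2.INTER_CUBIC)
c=np.zeros((240,800,3),np.uint8); c[:,:480]=b
o=np.vstack([a,c]); cv2.imwrite('pics/c8.png',cv2.convertScaleAbs(o,alpha=1.6))
E
```

```text
(no output)
```

View pics/c8.png

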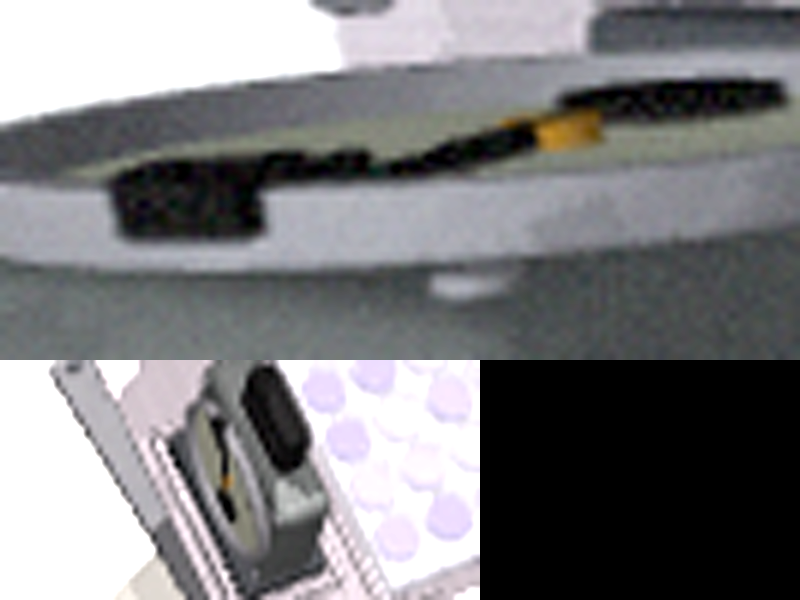

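```bash
cat > mk2.py <<'E'
exec(open('mk.py').read().split('s=least_squares')[0])
P8=np.load('w8.npy',allow_pickle=True).item()
T=np.arcsin(0); from math import cos,sin
q0=C-(-63*ex+85*ey+24*0*ez) # cradle origin such that dial at (-63,85,60) level
q0=C-(-63*ex+85*ey+60*ez)
def pt8(t,x,y,z): return q0+x*ex+(y*cos(t)-z*sin(t))*ey+(y*sin(t)+z*cos(t))*ez
t8=.362
def res2(Q):
    a,h,dy,w,b5,b6,rp,hh,bu,bv=Q
    o=list(res(Q[:6]))
    for p,b,pts in((P5,b5,((-1,299.9),(1,299.2))),(P6,b6,((-1,310.7),(1,309.)))):
        for s_,v in pts: o.append((line(p,a,h,dy,s_*w,rp)[1]+b-v)/.5)
    o.append((proj(P5,C-ex*hh+ey*dy)[1]+b5-290.4)/.5); o.append((proj(P6,C-ex*hh+ey*dy)[1]+b6-296.8)/.5)
    f=lambda hh,y,z: proj(P8,pt8(t8,-63-hh,85+dy+y,60+z))+[bu,bv]
    H=f(hh,0,0); o+=[(H[0]-121.2)/1,(H[1]-159)/1,bu/5,bv/5]
    for s_,u,v in((-1,87.5,163),(1,96.2,162.7)):
        X=f(h,rp*sin(a)+s_*w*cos(a),rp*cos(a)-s_*w*sin(a)); o+=[(X[0]-u)/1,(X[1]-v)/1]
    return np.array(o)
s=least_squares(res2,[.38,4,0,2.5,0,0,26,3,3,0]); print(s.x.round(3));print(np.sqrt(np.diag(np.linalg.inv(s.jac.T@s.jac))).round(3)); print(s.fun.round(1))
a0=s.x[0]
for a in (.3,.34,.38,.42):
    r=least_squares(lambda Q:np.append(res2(Q),(Q[0]-a)/.0005),s.x); print(a,round(r.cost,1))
E
python3 mk2.py
```

```text
[ 0.355  4.806 -0.346  2.416 -0.203 -0.372 24.083  1.178  2.273 -0.426]
[0.008 0.922 0.116 0.053 0.816 1.087 0.547 1.003 0.94  1.68 ]
[-0.1 -0.2 -0.3  0.3 -0.7 -1.1  0.5  1.1  1.7  0.9  0.3  0.9 -0.  -1.7
 -1.3 -2.4 -0.9 -0.   1.1 -0.1  0.5  0.8 -0.   0.3  0.9  0.1  0.   0.3
 -0.3 -1.1 -0.9  2.1  0.5 -0.1  0.5 -1.2  0.4 -0.9]
0.3 44.8
0.34 17.7
0.38 20.4
0.42 43.3
```

```bash
python3 -m creep '[[-1,[0,0,0],0],[-1,[0,0,0],0],[-1,[0,0,0],0],[-1,[0,0,0],0],[-1,[0,0,0],0],[-1,[0,0,0],0],[-1,[0,0,0],0],[-1,[0,0,0],0],[-1,[0,0,0],0],[-1,[0,0,0],0]]' && python3 -c "
from cell import manip
print(manip.sign_off())"
```

```text
clock: 17.0
eef_pos: [556.8, 128.1, 156.8]
eef_rot: [3.141, 0.0, 2.883]
wrist_force: [0.7, 5.5, -0.3]
finger_gap: 11.2
finger_force: 30.0
the job is handed in; nothing more can be done
None
```

The job is handed in (no verdict came back): the gauge is in its pocket and released, and the arm holds the handle at about 0.36 rad. I measured the marker at 0.355 ± 0.02 rad, but never saw the needle tip clearly between the prongs, so that match rests on calculation.

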